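Order the canisters by how full they feel

TASK

One of the three identical white canisters is full, one half full and one nearly empty. Find out which by their weight and stand them upright in the bays of the wooden tray, one to a bay, flat on its floor: as you look at it from the robot, the full one in the left bay, the half-full one in the middle and the nearly empty one on the right beside the stove, where it is used up first. Set them down gently and leave the other things alone.

Things in the scene. Friction and masses are not known exactly. Their poses are not given: they have to be found in the camera images.
- canister_a: one of three identical opaque white canisters, 102 mm across, 140 mm tall, wooden lid fixed on; lid top 123 mm up, on it a round knob 20 mm wide, 17 mm tall, to lift it by. In all the full one weighs 740 g, the half-full 460 g, the nearly empty 220 g (within 60 g); which is which varies, cannot be seen. The solid filling may shift a few mm. Origin: centre of underside, z up
- canister_b: one of three identical opaque white canisters, 102 mm across, 140 mm tall, wooden lid fixed on; lid top 123 mm up, on it a round knob 20 mm wide, 17 mm tall, to lift it by. In all the full one weighs 740 g, the half-full 460 g, the nearly empty 220 g (within 60 g); which is which varies, cannot be seen. The solid filling may shift a few mm. Origin: centre of underside, z up
- canister_c: one of three identical opaque white canisters, 102 mm across, 140 mm tall, wooden lid fixed on; lid top 123 mm up, on it a round knob 20 mm wide, 17 mm tall, to lift it by. In all the full one weighs 740 g, the half-full 460 g, the nearly empty 220 g (within 60 g); which is which varies, cannot be seen. The solid filling may shift a few mm. Origin: centre of underside, z up
- tray: low wooden tray, fixed to the worktop, 136 mm deep and 392 mm long, 16 mm high, with three square bays in a row from left to right (seen from the robot), 128 mm between centres, parted by 8 mm wooden strips. Origin: centre of the underside, y to the left along the row, turned by up to 0.15 rad
- bay_left: cork floor of the left bay of the tray, a square 120 x 120 mm recess open at the top; origin: centre of the floor's upper face, 6 mm above the worktop, 10 mm below the top of the wooden edges round it; x away from the robot, y to the left along the tray (turned with it)
- bay_middle: cork floor of the middle bay of the tray, a square 120 x 120 mm recess open at the top; origin: centre of the floor's upper face, 6 mm above the worktop, 10 mm below the top of the wooden edges round it; x away from the robot, y to the left along the tray (turned with it)
- bay_right: cork floor of the right bay of the tray, a square 120 x 120 mm recess open at the top; origin: centre of the floor's upper face, 6 mm above the worktop, 10 mm below the top of the wooden edges round it; x away from the robot, y to the left along the tray (turned with it)
- honey_jar: glass jar with black lid, 63 mm across, 94 mm tall, a bystander to be left alone; origin: centre of the underside
- tuna_tin: low red tin, 86 mm across, 40 mm tall, a bystander to be left alone; origin: centre of the underside
- striped_mug: white mug with blue stripes, 84x118 mm, 101 mm tall, a bystander to be left alone; origin: centre of the underside
- teaspoon: steel teaspoon lying flat, 139x30 mm, 10 mm high, a bystander to be left alone; origin: centre of the underside
- tub: low green and yellow plastic tub, 96x137 mm, 53 mm tall, a bystander to be left alone; origin: centre of the underside
There are look-alikes about, which are no part of the job. What is shaped like the canister_a but purple is not meant.

How it is judged:
By the outcome, as a careful person would: the job done as asked, in the order asked, and still so for the second after the job is handed in, with the robot touching nothing.
It also fails if it takes over 69 s, if anything falls off the work surface, if the arm or the gripper's body presses on something with over 40 N, if the wrist force passes 120 N, or if a joint passes its speed limit or range.

ROBOT

A 6-joint arm with a two-finger parallel gripper is mounted at the origin on a cart in front of the work surface, level with it; the furniture and walls round the work are solid. World frame = base frame: x ahead of the robot, y to its left, z up, the work surface at z = 0. Lengths are in m, angles in rad, forces in N, time in s.
With the tool pointing down it reaches from about 0.35 to 0.725 m from the base axis. Payload 4.3 kg.
Tool frame: the origin (TCP) lies midway between the tips of the shut fingers; the grasp point (between the pads) lies 19 mm behind it; z points along the fingers, y is the line along which they close (so a half turn about z gives the same grasp; the last joint's range is limited). The gripper opens to 85 mm and grips with 20 to 120 N. Pads are 22 mm wide; open, the fingers measure 114 mm over their backs; the gripper's body (76 mm by 85 mm) begins 54 mm behind the grasp point. The pads swing forward as they close: fully open they stand 13 mm farther back than shut.
Start: joints at [1.066, 0.377, 0.081, 1.274, 0, 1.46], TCP at [0.221, 0.531, 0.231] pointing down, gripper open.
Joint ranges: [-2.72, 2.72], [-0.84, 1.66], [-1.02, 1.22], [-1.77, 2.12], [-1.37, 1.28], [-3.14, 3.14]. Speed limits (rad/s): [2.57, 2.57, 3.14, 3.14, 3.14, 3.14].

INTERFACE

Orientations are given as a unit quaternion [x, y, z, w].
In Python, from bench import monitor, optics, ticket gives the robot as it stands.
- The arm moves only by the shell command python3 -m handwheel 'ROWS' [FORCE]. ROWS is a JSON object of lists of equal length, an entry for each row: "gripper": the opening, from 0 (shut) to 1 (fully open); "offset": the shift along the tool's x, y, z in m, a list of three; "turn": the turn about the tool's z in degrees. In form: {"gripper": [gripper, ...], "offset": [[x, y, z], ...], "turn": [turn, ...]}. A call has 1 to 20 rows; each row shifts and turns the commanded pose from where the row before left it, along the tool's axes as they then stand; what a row does not reach is not made up. A row lasts 1/10 s, in which the tool goes at most 50 mm and 8.59 degrees, less where a joint would pass 70% of its speed; a pose out of reach is approached as far as the arm can. A call is refused whole if a number of a shift passes 0.05 or a number of a turn 8.59, either way. A call with a gripper value outside its range is refused whole. The fingers move at their own pace and stop on an object; FORCE is the grip in N (left out, the last holds). Time passes only in rows, so rows that do not move let the fingers close. It gives the time, the measured TCP pose, the force, the opening and the grip force at its end, in the units of the state.
- monitor.get_obs(): the state, without advancing time (a new reading comes with each control period).
- optics.capture(name): name is "scene" or "side" or "wrist"; returns the picture (384x512x3 uint8, red, green, blue); there is no depth.
- optics.camera_info(name): a dict with "vertical_fov" (degrees; the focal length in pixels is half the picture's height over the tangent of half this angle, whatever the lens; pixels are square), "cx", "cy" (the principal point, pixels), "position" and "rotation" of the camera in the world; the wrist camera has in their place "mount" (4x4, takes a point from camera to tool coordinates, whose origin is the TCP and whose axes are the flange's). Camera axes: x right, y down, z forward; pixel columns grow to the right and rows downward; lengths in m; the calibration is good to about 2 mm. The wrist camera is an equidistant fisheye: a pixel r from the principal point sees the ray r / f radians off the axis. A picture is of the moment at which its call begins: read the wrist's pose just before it. camera_info takes no time and is no camera call.
- ticket.finish_job(): hands the job in; it is judged then, once.
The state is a dict: "clock": time; "q": joint angles; "joint_velocities": joint speeds; "tau": joint torques, N m; "position": TCP position; "tcp_rot": TCP orientation; "wrist_force": force on the tool from outside, world axes, zero at the start; "torque": the same for the moment, N m; "grip_width": finger opening in m; "gripper_force": force on a finger pad.
Only numpy, scipy, OpenCV 4.12 (cv2) and the standard library are available. Lean on these libraries where they do the work, as an engineer would, in place of code of your own. Each camera call takes 0.05 s, during which the arm holds its last target. There are 200 camera calls.

## Working session

There is one attempt and no reset: what is moved stays moved. The work goes in short steps, Python scripts to look and compute and a shell command to move; the robot and the scene stay as the last step left them, time stands still between calls to the robot, and variables do not carry over. Pictures are saved under pics/ and viewed, at most 10 in all, crops included, and the job is handed in when it is done.

```bash
ls; mkdir -p pics; python3 - <<'E'
from bench import monitor, optics
import cv2, numpy as np
print(monitor.get_obs())
for n in ("scene","side","wrist"):
    print(n, optics.camera_info(n))
for n in ("scene","side"):
    im=optics.capture(n); cv2.imwrite(f"pics/{n}0.png",im[:,:,::-1])
E
```

```text
pics
{'clock': 0.0, 'q': array([1.06570375e+00, 3.78061282e-01, 7.96553077e-02, 1.27444329e+00,
       4.05582330e-06, 1.46049846e+00]), 'joint_velocities': array([ 0.00063313, -0.00050204,  0.00013526, -0.00072276, -0.00173313,
        0.00155405]), 'tau': array([ 1.86961384e-03, -4.63603091e+01,  2.69876808e+01,  2.09351740e-02,
        9.11996631e-05, -2.97184570e-06]), 'position': array([0.22082587, 0.53018939, 0.23037332]), 'tcp_rot': array([ 1.96117797e-01,  9.80579806e-01, -9.77646790e-04, -3.12812366e-04]), 'wrist_force': array([-0.49388407,  0.02792617, -0.03037046]), 'torque': array([ 0.04148876, -0.00175894, -0.01212198]), 'gripper_force': 0.0, 'grip_width': 0.08507059884516432}
scene {'vertical_fov': 51.252251482091765, 'cx': 259.0458087399642, 'cy': 198.01676692148018, 'position': array([ 0.09927427, -0.58686671,  1.01704982]), 'rotation': array([ 0.90677639, -0.24688957,  0.09218789, -0.32909498])}
side {'vertical_fov': 46.94164585494372, 'cx': 257.4580172463436, 'cy': 192.47974101579894, 'position': array([-0.74175902, -0.62841654,  0.8332812 ]), 'rotation': array([ 0.74522403, -0.42757421,  0.25282792, -0.44485894])}
wrist {'vertical_fov': 65.70646984690485, 'cx': 255.97124000238318, 'cy': 188.28697544792462, 'mount': array([[-4.09681352e-04, -9.61265781e-01, -2.75622804e-01,
         7.01601357e-02],
       [ 9.99999494e-01, -1.40709583e-04, -9.95642716e-04,
        -2.14964054e-04],
       [ 9.18294503e-04, -2.75623073e-01,  9.61265353e-01,
        -1.42595745e-01],
       [ 0.00000000e+00,  0.00000000e+00,  0.00000000e+00,
         1.00000000e+00]])}
```

View pics/scene0.png

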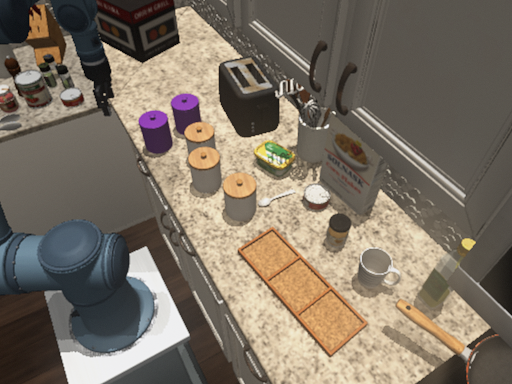

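View pics/side0.png

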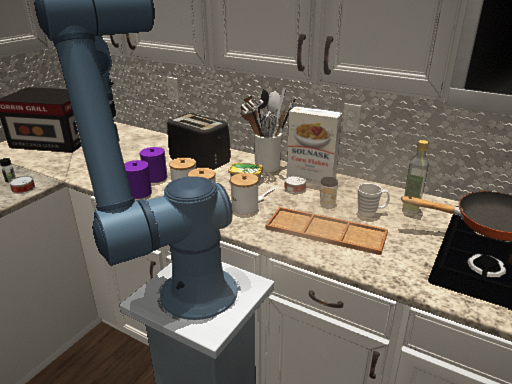

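The scene picture shows three white canisters with wooden lids, at about (200,135), (205,160) and (240,187). Two purple look-alikes stand at (155,130) and (186,112) and aren't meant. The tray's corners are at about (270,231), (240,258), (364,322) and (336,349). Next I'll measure the lids and tray, and make an enlarged crop to confirm.

```bash
cat > h.py <<'E'
import numpy as np, cv2
from scipy.spatial.transform import Rotation as R
from bench import monitor, optics
def ray(name,px,obs=None):
    i=optics.camera_info(name); f=192/np.tan(np.radians(i['vertical_fov'])/2)
    d=np.array([px[0]-i['cx'],px[1]-i['cy']])/f
    if name=='wrist':
        r=np.linalg.norm(d)+1e-12; v=np.r_[d/r*np.sin(r),np.cos(r)]
        T=R.from_quat(obs['tcp_rot']); M=i['mount']
        return obs['position']+T.apply(M[:3,3]), T.apply(M[:3,:3]@v)
    return i['position'], R.from_quat(i['rotation']).apply(np.r_[d,1])
def hit(name,px,z,obs=None):
    p,v=ray(name,px,obs); return p+v*(z-p[2])/v[2]
def wood(im):
    h=cv2.cvtColor(im,cv2.COLOR_RGB2HSV)
    return cv2.inRange(h,(8,110,90),(22,255,255))
E
python3 - <<'E'
from h import *
im=cv2.imread('pics/scene0.png')[:,:,::-1].copy()
m=wood(im); m=cv2.morphologyEx(m,cv2.MORPH_OPEN,np.ones((2,2),np.uint8))
t=cv2.morphologyEx(m,cv2.MORPH_CLOSE,np.ones((5,5),np.uint8))
for c in cv2.findContours(t,0,2)[0]:
    a=cv2.contourArea(c)
    if a<150: continue
    r=cv2.minAreaRect(c); 
    if a>3000:
        b=cv2.boxPoints(r); ap=cv2.approxPolyDP(cv2.convexHull(c),8,True)[:,0]
        print('tray',a,ap.tolist(),[hit('scene',p,.016).round(3).tolist() for p in ap])
        w=np.array([hit('scene',p[0],.014)[:2] for p in cv2.convexHull(c)],np.float32)
        print(cv2.minAreaRect(w))
    else:
        w=np.array([hit('scene',p[0],.123)[:2] for p in cv2.convexHull(c)],np.float32)
        print('lid',a,r[0],cv2.minEnclosingCircle(w),)
cv2.imwrite('pics/crop1.png',np.hstack([cv2.resize(im[90:230,130:270],None,fx=4,fy=4,interpolation=cv2.INTER_CUBIC)[:,:,::-1]]))
E
```

```text
lid 783.5 (430.85467529296875, 326.853515625) ((0.6302832365036011, -0.4724324345588684), 0.08227484673261642)
tray 6277.0 [[272, 228], [367, 322], [332, 356], [239, 251]] [[0.503, 0.01, 0.016], [0.558, -0.37, 0.016], [0.427, -0.393, 0.016], [0.376, -0.012, 0.016]]
((0.4663439393043518, -0.19023758172988892), (0.13947878777980804, 0.39157700538635254), 7.546616554260254)
lid 624.0 (240.0, 186.0) ((0.45933112502098083, 0.12521444261074066), 0.051171280443668365)
lid 525.0 (204.5, 159.0) ((0.4181516170501709, 0.28416332602500916), 0.051442574709653854)
lid 430.0 (200.0, 132.5) ((0.4588472843170166, 0.40560925006866455), 0.05149899423122406)
lid 294.0 (48.286582946777344, 56.57927322387695) ((0.12281809747219086, 1.1510710716247559), 0.08912034332752228)
lid 520.0 (36.89931869506836, 22.394197463989258) ((0.15677820146083832, 1.4784551858901978), 0.1691833734512329)
```

View pics/crop1.png

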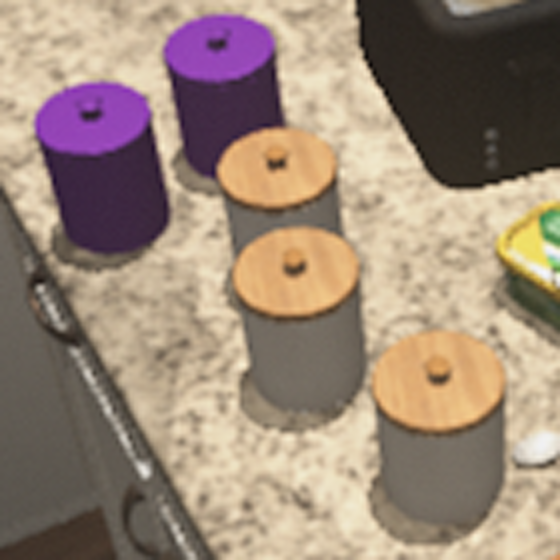

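The crop confirms it: the three white (grey-lit) canisters with wooden lids are the ones meant. They are P at (0.459,0.125), Q at (0.418,0.284) and S at (0.459,0.406). The purple pair at crop positions (95,165) and (225,100) are the look-alikes. I'll move above Q and take a wrist view.

```bash
python3 -m handwheel '{"gripper":[0.6,0.6,0.6,0.6,0.6,0.6,0.6,0.6],"offset":[[-0.04,-0.022,0],[-0.04,-0.022,0],[-0.04,-0.022,0],[-0.04,-0.022,0],[-0.04,-0.022,0],[-0.04,-0.022,0],[-0.037,-0.019,0],[0,0,0]],"turn":[0,0,0,0,0,0,0,0]}' 80
cat > wl.py <<'E'
from h import *
import sys
def lids(tag):
    o=monitor.get_obs(); im=optics.capture('wrist'); cv2.imwrite(f'pics/w_{tag}.png',im[:,:,::-1])
    print('t',o['clock'],'pos',o['position'].round(4),'yaw',R.from_quat(o['tcp_rot']).as_matrix().round(3).tolist(),'F',o['wrist_force'].round(2))
    m=cv2.morphologyEx(wood(im),cv2.MORPH_CLOSE,np.ones((9,9),np.uint8))
    for c in cv2.findContours(m,0,2)[0]:
        if cv2.contourArea(c)<600: continue
        hull=cv2.convexHull(c)[:,0]
        w=np.array([hit('wrist',p,.123,o)[:2] for p in hull],np.float32)
        print(cv2.boundingRect(c),'circle',cv2.minEnclosingCircle(w),'rect',cv2.minAreaRect(np.array([hit('wrist',p,.016,o)[:2] for p in hull],np.float32)))
if __name__=='__main__': lids(sys.argv[1])
E
python3 wl.py q
```

```text
clock: 0.9
position: [0.4215, 0.2813, 0.2309]
tcp_rot: [0.199, 0.98, -0.001, 0.001]
wrist_force: [-0.4, 0.8, 0.3]
grip_width: 0.0514
gripper_force: 0.0
t 0.9 pos [0.4215 0.2813 0.2309] yaw [[-0.92, 0.391, 0.001], [0.391, 0.92, -0.002], [-0.001, -0.001, -1.0]] F [-0.45  0.76  0.32]
(0, 211, 174, 123) circle ((0.4499781131744385, 0.0014316216111183167), 0.18431083858013153) rect ((0.4592069685459137, -0.13370001316070557), (0.14017540216445923, 0.5243253707885742), 7.103524684906006)
(238, 120, 91, 104) circle ((0.418471097946167, 0.2978239953517914), 0.04916318133473396) rect ((0.44875749945640564, 0.30701687932014465), (0.11065521091222763, 0.13374188542366028), 63.86298370361328)
(358, 116, 89, 87) circle ((0.45862168073654175, 0.4174365997314453), 0.04939912259578705) rect ((0.4893365502357483, 0.4660809636116028), (0.13922345638275146, 0.11256546527147293), 79.67713165283203)
```

View pics/w_q.png

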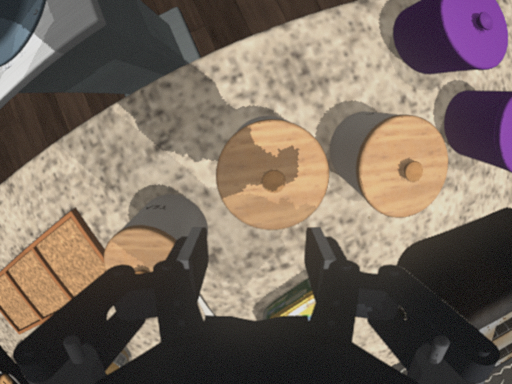

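The wrist view shows Q's lid centred at about (272,174) under the arm's shadow. S's lid is at about (403,165) and P's is partly hidden at (140,245). Now I'll cast rays for these and move on to P.

```bash
python3 - <<'E'
from h import *
o=monitor.get_obs()
for p in [(272.5,174.8),(403.5,165.8)]: print(hit('wrist',p,.123,o))
for p in [(273,180),(411,170)]: print('knob',hit('wrist',p,.135,o))
E
python3 -m handwheel '{"gripper":[0.6,0.6,0.6,0.6,0.6],"offset":[[-0.025,-0.032,0],[-0.025,-0.032,0],[-0.025,-0.032,0],[-0.024,-0.032,0],[0,0,0]],"turn":[0,0,0,0,0]}'
python3 wl.py p
```

```text
[0.41551703 0.29982298 0.123     ]
[0.4546563  0.41753469 0.123     ]
knob [0.41689626 0.29903214 0.135     ]
knob [0.45657838 0.4187938  0.135     ]
clock: 1.45
position: [0.4613, 0.1261, 0.2311]
tcp_rot: [0.198, 0.98, -0.001, -0.0]
wrist_force: [-0.6, 0.6, -0.4]
grip_width: 0.0511
gripper_force: 0.0
t 1.45 pos [0.4613 0.1261 0.2311] yaw [[-0.921, 0.389, -0.0], [0.389, 0.921, -0.001], [-0.0, -0.001, -1.0]] F [-0.62  0.63 -0.39]
(0, 142, 195, 169) circle ((0.44596439599990845, -0.0870710015296936), 0.1480349749326706) rect ((0.4676837623119354, -0.18963301181793213), (0.1386829912662506, 0.40386924147605896), 6.773951530456543)
(227, 125, 97, 103) circle ((0.46057844161987305, 0.13725125789642334), 0.048971403390169144) rect ((0.4952160716056824, 0.1419830322265625), (0.10889597982168198, 0.13715475797653198), 53.9162483215332)
(473, 42, 39, 88) circle ((0.4590091407299042, 0.41525691747665405), 0.05092937499284744) rect ((0.4785866439342499, 0.5057719945907593), (0.09318907558917999, 0.13889816403388977), 68.90825653076172)
(361, 25, 91, 104) circle ((0.41937631368637085, 0.2945519685745239), 0.0496494323015213) rect ((0.4272555410861969, 0.3535096347332001), (0.13618594408035278, 0.13939836621284485), 21.593902587890625)
```

View pics/w_p.png

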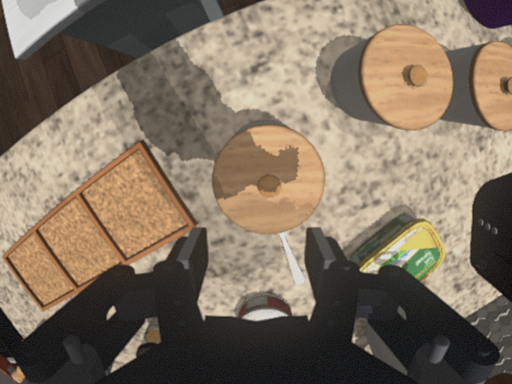

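P's lid is at about (268,179) in this view, with the tray to the left at corners (142,142) and (8,258). The scene and wrist estimates differ by 12 mm in y, so I'll triangulate the knobs to settle it.

```bash
python3 - <<'E'
from h import *
o2=monitor.get_obs(); o1=dict(position=np.array([.4215,.2813,.2309]),tcp_rot=R.from_matrix([[-0.92,0.391,0.001],[0.391,0.92,-0.002],[-0.001,-0.001,-1.0]]).as_quat())
def tri(rs):
    A=np.zeros((3,3));b=np.zeros(3)
    for p,v in rs:
        v=v/np.linalg.norm(v);M=np.eye(3)-np.outer(v,v);A+=M;b+=M@p
    x=np.linalg.solve(A,b); return x.round(4),[np.linalg.norm(np.cross(x-p,v/np.linalg.norm(v))).round(4) for p,v in rs]
s=lambda x,y:ray('scene',(130+x/4,90+y/4))
print('P scene+w2',tri([s(438,369),ray('wrist',(269,184),o2)]))
print('Q scene+w1+w2',tri([s(294,262),ray('wrist',(273,180),o1),ray('wrist',(417,75),o2)]))
print('Q w1+w2',tri([ray('wrist',(273,180),o1),ray('wrist',(417,75),o2)]))
print('S scene+w1',tri([s(277,158),ray('wrist',(411,170),o1)]))
for n,p in [('P',(268.5,179)),('Q',(406.5,77.5))]: print(n,hit('wrist',p,.123,o2))
# tray corner far-left in both
print('tray corner w',hit('wrist',(142,142),.016,o2),hit('wrist',(8,258),.016,o2),hit('wrist',(193,222),.016,o2),hit('wrist',(45,307),.016,o2))
im=cv2.imread('pics/scene0.png'); 
a=cv2.resize(im[220:365,230:375],None,fx=4,fy=4,interpolation=cv2.INTER_CUBIC); cv2.imwrite('pics/tray.png',a)
E
```

```text
P scene+w2 (array([0.4635, 0.1389, 0.1236]), [np.float64(0.0008), np.float64(0.0008)])
Q scene+w1+w2 (array([0.4198, 0.2978, 0.1276]), [np.float64(0.0027), np.float64(0.0013), np.float64(0.0034)])
Q w1+w2 (array([0.4186, 0.2972, 0.1353]), [np.float64(0.0), np.float64(0.0)])
S scene+w1 (array([0.4642, 0.4231, 0.1209]), [np.float64(0.0004), np.float64(0.0004)])
P [0.45853385 0.14026317 0.123     ]
Q [0.41877802 0.29253792 0.123     ]
tray corner w [0.37794934 0.00539535 0.016     ] [ 0.43564569 -0.36538474  0.016     ] [0.50070714 0.02048373 0.016     ] [ 0.55173281 -0.3486982   0.016     ]
```

View pics/tray.png

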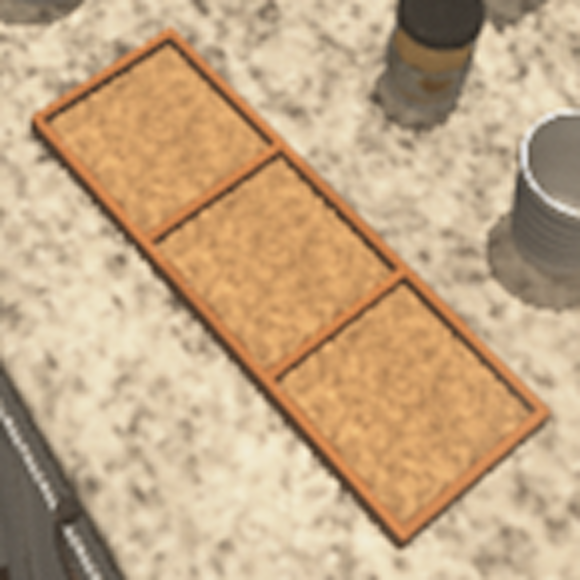

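The tray crop shows corners at crop positions (170,32), (38,122), (547,410) and (402,543). The scene and wrist views still disagree in y. I'll compare against the side camera and the known TCP.

```bash
python3 - <<'E'
from h import *
im=cv2.imread('pics/side0.png')[:,:,::-1].copy()
t=cv2.morphologyEx(wood(im),cv2.MORPH_CLOSE,np.ones((3,3),np.uint8))
for c in cv2.findContours(t,0,2)[0]:
    a=cv2.contourArea(c)
    if a<80: continue
    h=cv2.convexHull(c)[:,0]
    for z in ([.016] if a>1500 else [.123]):
        w=np.array([hit('side',p,z)[:2] for p in h],np.float32); print(a,cv2.boundingRect(c),cv2.minEnclosingCircle(w) if z>.1 else cv2.minAreaRect(w))
q=np.array([(170,32),(38,122),(547,410),(402,543)])/4+[230,220]
w=np.array([hit('scene',p,.016) for p in q]); print('tray scene',w.round(4).tolist(),w.mean(0))
tcp=monitor.get_obs()['position']
ims=[]
for n in('scene','side'):
    i=optics.camera_info(n);f=192/np.tan(np.radians(i['vertical_fov'])/2)
    c=R.from_quat(i['rotation']).inv().apply(tcp-i['position']);u,v=f*c[0]/c[2]+i['cx'],f*c[1]/c[2]+i['cy']
    im=optics.capture(n)[:,:,::-1].copy();cv2.imwrite(f'pics/{n}1.png',im)
    x,y=int(u)-35,int(v)-35;k=cv2.resize(im[y:y+70,x:x+70],(400,400),interpolation=cv2.INTER_CUBIC)
    cv2.drawMarker(k,(int((u-x)*400/70),int((v-y)*400/70)),(0,0,255),0,20,1);ims.append(k)
cv2.imwrite('pics/tcp.png',np.hstack(ims))
E
```

```text
2581.0 (266, 207, 122, 45) ((0.45356485247612, -0.18726517260074615), (0.15458770096302032, 0.39081382751464844), 7.444582462310791)
264.5 (402, 196, 52, 16) ((0.5972608327865601, -0.47055289149284363), 0.08180324733257294)
180.0 (188, 168, 27, 11) ((0.4143964946269989, 0.2894617021083832), 0.052167125046253204)
345.0 (228, 163, 35, 24) ((0.48142826557159424, 0.1626729518175125), 0.10183174163103104)
211.5 (170, 158, 26, 12) ((0.44632667303085327, 0.41130658984184265), 0.056039076298475266)
86.5 (417, 140, 11, 11) ((1.094470500946045, -0.34743067622184753), 0.06263785064220428)
259.0 (296, 123, 32, 17) ((1.0298776626586914, 0.10666249692440033), 0.10425062477588654)
tray scene [[0.5045, 0.0089, 0.016], [0.378, -0.0111, 0.016], [0.5568, -0.3703, 0.016], [0.4244, -0.3905, 0.016]] [ 0.46592122 -0.19071726  0.016     ]
```

View pics/tcp.png

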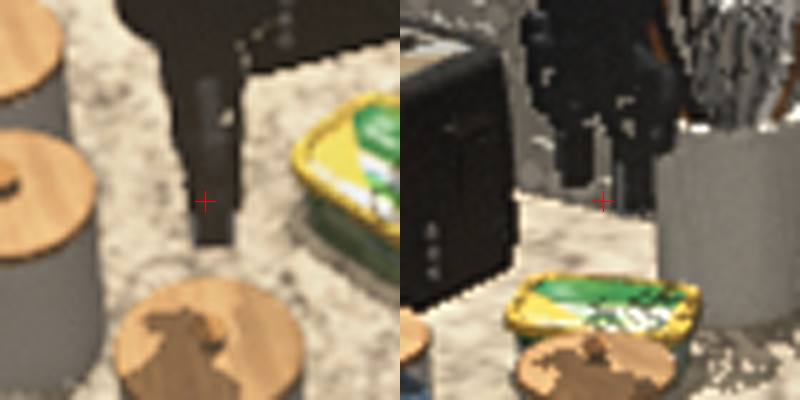

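The side view puts the fingertips midway about the TCP mark, and the wrist fingers are symmetric too, so I'll go with the wrist. I'll shift to its estimate, descend partway, and check all three views in one composite.

```bash
python3 -m handwheel '{"gripper":[0.6,0.6,0.6,0.6],"offset":[[0.003,0.006,0.02],[0.003,0.005,0.02],[0,0,0.015],[0,0,0]],"turn":[0,0,0,0]}'
cat > trip.py <<'E'
from h import *
import sys
o=monitor.get_obs(); print(o['clock'],o['position'].round(4),o['wrist_force'].round(2))
ims=[]
for n,w in(('scene',70),('side',70),('wrist',266)):
    im=optics.capture(n)[:,:,::-1].copy(); cv2.imwrite(f'pics/{n}_{sys.argv[1]}.png',im)
    if n=='wrist': u,v=256,215
    else:
        i=optics.camera_info(n);f=192/np.tan(np.radians(i['vertical_fov'])/2)
        c=R.from_quat(i['rotation']).inv().apply(o['position']-i['position']);u,v=f*c[0]/c[2]+i['cx'],f*c[1]/c[2]+i['cy']
    x,y=int(u)-w//2,int(v)-w//2;print(n,x,y,266/w);k=cv2.resize(im[y:y+w,x:x+w],(266,266),interpolation=cv2.INTER_CUBIC)
    if n!='wrist': cv2.drawMarker(k,(int((u-x)*266/w),int((v-y)*266/w)),(0,0,255),0,16,1)
    ims.append(k)
cv2.imwrite(f'pics/trip_{sys.argv[1]}.png',np.hstack(ims))
E
python3 trip.py p
```

```text
clock: 2.0
position: [0.4571, 0.1428, 0.1742]
tcp_rot: [0.194, 0.981, -0.001, -0.002]
wrist_force: [-0.4, 0.2, -0.2]
grip_width: 0.0511
gripper_force: 0.0
2.0 [0.4571 0.1428 0.1742] [-0.38  0.22 -0.25]
scene 201 135 3.8
side 206 129 3.8
wrist 123 82 1.0
```

View pics/trip_p.png

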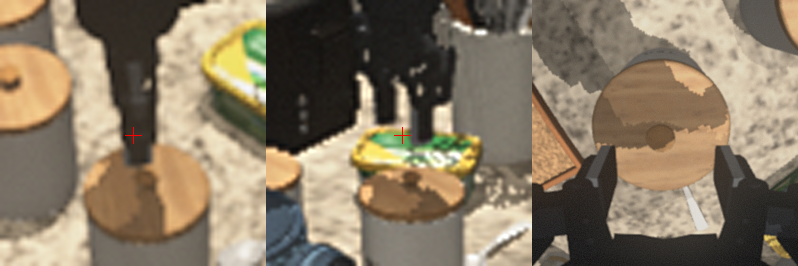

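In the composite, the knob sits at wrist pixel (250,218) and the finger gap is centred at column 256. So the knob is a few mm to tool −y, and the arm was probably not settled at the previous reading. I'll recompute.

```bash
python3 - <<'E'
from h import *
o=monitor.get_obs(); print(o['clock'],o['position'].round(4),o['joint_velocities'].round(3))
im=cv2.imread('pics/wrist_p.png')
k=hit('wrist',(250,218),.137,o); print('knob',k)
# lid: 593..731 x, 55..191 y in crop
print('lid',hit('wrist',(123+130,82+123),.123,o))
T=R.from_quat(o['tcp_rot']); print('tool delta',T.inv().apply(k-o['position']).round(4))
# TCP projected in wrist
M=optics.camera_info('wrist')['mount']
for y in(-.0255,.0255):
  c=np.linalg.inv(M)@np.r_[0,y,-.006,1];c=c[:3];r=np.arctan2(np.hypot(c[0],c[1]),c[2]);f=192/np.tan(np.radians(65.70647/2))
  print(np.r_[255.97,188.29]+f*r*c[:2]/np.hypot(c[0],c[1]))
E
```

```text
2.15 [0.4597 0.1422 0.177 ] [-0.011 -0.008  0.015 -0.001  0.    -0.002]
knob [0.46045574 0.13716344 0.137     ]
lid [0.45727595 0.14049527 0.123     ]
tool delta [-0.0026 -0.0044  0.04  ]
[207.44182649 245.8284982 ]
[305.91264729 245.80358086]
```

```bash
python3 -m handwheel '{"gripper":[0.6,0.6,0.6,0.6,0,0,0,0,0],"offset":[[-0.0025,-0.0045,0.012],[0,0,0.012],[0,0,0.012],[0,0,0.011],[0,0,0],[0,0,0],[0,0,0],[0,0,0],[0,0,0]],"turn":[0,0,0,0,0,0,0,0,0]}' 80
python3 -m handwheel '{"gripper":[0,0,0,0,0,0,0],"offset":[[0,0,-0.01],[0,0,-0.02],[0,0,-0.02],[0,0,-0.01],[0,0,0],[0,0,0],[0,0,0]],"turn":[0,0,0,0,0,0,0]}'
python3 - <<'E'
from h import *
for i in range(4):
    o=monitor.get_obs(); print(o['clock'],o['position'].round(4),o['wrist_force'].round(2),o['torque'].round(3)); 
    if i<3: im=optics.capture('wrist')
cv2.imwrite('pics/w_lift.png',im[:,:,::-1])
E
```

```text
clock: 3.05
position: [0.4611, 0.1365, 0.1302]
tcp_rot: [0.196, 0.981, 0.001, 0.001]
wrist_force: [0.1, 1.0, 3.7]
grip_width: 0.0138
gripper_force: 78.4
clock: 3.75
position: [0.4593, 0.1358, 0.1882]
tcp_rot: [0.196, 0.981, -0.0, -0.001]
wrist_force: [0.5, 0.5, -3.0]
grip_width: 0.0138
gripper_force: 78.4
3.75 [0.4593 0.1358 0.1882] [ 0.49  0.45 -2.95] [-0.062 -0.008  0.048]
3.8 [0.4593 0.1358 0.1882] [-0.88  0.56 -2.35] [-0.007  0.003  0.042]
3.85 [0.4594 0.1358 0.1883] [ 0.84 -0.01 -2.23] [0.014 0.009 0.002]
3.9 [0.4595 0.1359 0.1884] [-0.95  0.38 -2.48] [ 0.045 -0.005 -0.038]
```

P weighs about 2.4 N, or 240 g, so it is the nearly empty one and goes in the right bay. I'll carry it towards the tray and measure the tray from close with the wrist camera.

```bash
python3 -m handwheel '{"gripper":[0,0,0,0,0,0,0,0,0],"offset":[[-0.004,-0.018,-0.01],[-0.005,-0.024,-0.01],[-0.005,-0.024,-0.01],[-0.005,-0.024,-0.01],[-0.004,-0.016,0],[0,0,0],[0,0,0],[0,0,0],[0,0,0]],"turn":[0,0,0,0,0,0,0,0,0]}'
python3 wl.py tray1
```

```text
clock: 4.8
position: [0.4405, 0.03, 0.229]
tcp_rot: [0.196, 0.981, 0.0, -0.0]
wrist_force: [-0.1, 0.1, -1.7]
grip_width: 0.0139
gripper_force: 78.5
t 4.8 pos [0.4405 0.03   0.229 ] yaw [[-0.924, 0.383, -0.001], [0.383, 0.924, 0.0], [0.001, 0.0, -1.0]] F [-0.13  0.08 -1.7 ]
(242, 229, 29, 53) circle ((0.5023223757743835, -0.00014291424304246902), 0.02956181950867176) rect ((0.5589715242385864, -0.018627621233463287), (0.038718514144420624, 0.08214458078145981), 65.13134002685547)
(415, 207, 63, 87) circle ((0.597312867641449, 0.20926645398139954), 0.05633706972002983) rect ((0.6951071619987488, 0.2724238932132721), (0.11630606651306152, 0.14191648364067078), 17.069177627563477)
(208, 170, 64, 54) circle ((0.4429728090763092, 0.011156870052218437), 0.030220845714211464) rect ((0.47375479340553284, -0.0064564049243927), (0.07886523753404617, 0.06889718025922775), 61.01085662841797)
(31, 125, 283, 185) circle ((0.43384474515914917, -0.08564689755439758), 0.1682763397693634) rect ((0.4644453525543213, -0.1445574313402176), (0.13987703621387482, 0.47034573554992676), 7.495083332061768)
(450, 29, 62, 92) circle ((0.41924574971199036, 0.2957824468612671), 0.05274495482444763) rect ((0.43672975897789, 0.39062750339508057), (0.13452646136283875, 0.13832257688045502), 67.51823425292969)
```

View pics/w_tray1.png

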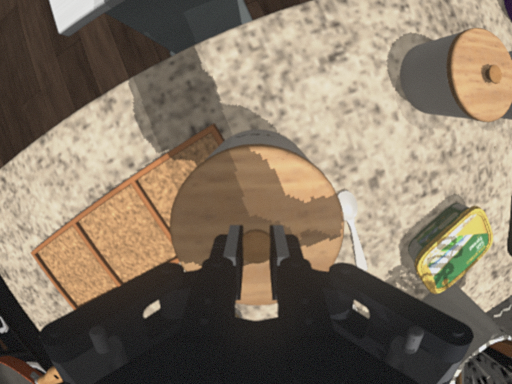

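The canister is held upright. The tray's near edge runs from (216,125) to (33,251), with divider tops meeting it at about (136,182) and (76,222). I'll compute the bays from the edge line.

```bash
python3 - <<'E'
from h import *
o=monitor.get_obs(); print(o['position'].round(4))
im=cv2.imread('pics/w_tray1.png')[:,:,::-1].copy()
m=cv2.morphologyEx(wood(im),cv2.MORPH_CLOSE,np.ones((5,5),np.uint8)); m=cv2.morphologyEx(m,cv2.MORPH_OPEN,np.ones((3,3),np.uint8))
# near edge of tray: topmost mask pixel per column 40..200
E=[]
for x in range(40,206,3):
    y=np.flatnonzero(m[:,x]); 
    if len(y): E.append(hit('wrist',(x,y[0]),.016,o)[:2])
E=np.array(E); 
vx,vy,x0,y0=cv2.fitLine(E.astype(np.float32),cv2.DIST_HUBER,0,.001,.001).ravel()
d=np.array([vx,vy]); d*=np.sign(d[1]); n=np.array([d[1],-d[0]])
print('edge dir',d,'angle',np.arctan2(-d[0],d[1]),'res',np.abs((E-[x0,y0])@n).max(), 'far normal',n)
a=hit('wrist',(216,125),.016,o)[:2]; b=hit('wrist',(33,251),.016,o)[:2]
print('corners',a,b,np.linalg.norm(a-b))
for p in[(136,182),(76,222)]: print('div',hit('wrist',p,.016,o)[:2], (hit('wrist',p,.016,o)[:2]-(a+b)/2)@d)
p0=np.array([x0,y0]); mid=p0+d*(((a+b)/2-p0)@d); c=mid+n*.068
T=R.from_quat(o['tcp_rot'])
for nm,s in(('L',1),('M',0),('R',-1)):
    q=c+d*.128*s; print(nm,q.round(4),'delta tool',T.inv().apply(np.r_[q-o['position'][:2],0]).round(4))
E
```

```text
[0.4406 0.03   0.229 ]
edge dir [-0.12911351  0.99162984] angle 0.12947495 res 0.001141305333787597 far normal [0.99162984 0.12911351]
corners [0.37851258 0.00336933] [ 0.42636161 -0.37740991] 0.3837738430124905
div [ 0.40147517 -0.12441041] 0.0622100212333808
div [ 0.41513149 -0.24967319] -0.06376750739291709
L [ 0.4513 -0.0516] delta tool [-0.0412 -0.0712 -0.    ]
M [ 0.4678 -0.1785] delta tool [-1.051e-01 -1.821e-01 -1.000e-04]
R [ 0.4844 -0.3054] delta tool [-1.691e-01 -2.930e-01 -1.000e-04]
```

```bash
python3 -m handwheel '{"gripper":[0,0,0,0,0,0,0,0,0,0,0,0,0,0,0,0],"offset":[[-0.008,-0.0136,0],[-0.0155,-0.027,0],[-0.0155,-0.027,0],[-0.0155,-0.027,0],[-0.0155,-0.027,0],[-0.0155,-0.027,0],[-0.0155,-0.027,0],[-0.0155,-0.027,0],[-0.0155,-0.027,0.01],[-0.0155,-0.027,0.015],[-0.0155,-0.027,0.015],[-0.008,-0.0136,0.014],[0,0,0],[0,0,0],[0,0,0],[0,0,0]],"turn":[0,0,0,0,0,0,0,0,0,0,0,0,0,0,0,0]}'
python3 - <<'E'
from h import *
o=monitor.get_obs(); print(o['clock'],o['position'].round(4),o['wrist_force'].round(2))
for n in('scene','wrist','side'): cv2.imwrite(f'pics/{n}_R.png',optics.capture(n)[:,:,::-1])
w=cv2.imread('pics/wrist_R.png'); s=cv2.imread('pics/scene_R.png'); d=cv2.imread('pics/side_R.png')
a=cv2.resize(s[215:365,225:425],(400,300),interpolation=cv2.INTER_CUBIC)
b=cv2.resize(d[150:270,260:420],(400,300),interpolation=cv2.INTER_CUBIC)
k=np.zeros((600,800,3),np.uint8); k[:300,:400]=a;k[:300,400:]=b;k[300:,:400]=cv2.resize(w,(400,300));k[300:,400:]=cv2.resize(w[60:285,200:500],(400,300))
cv2.imwrite('pics/combR.png',k)
E
```

```text
clock: 6.45
position: [0.4847, -0.3099, 0.1762]
tcp_rot: [0.195, 0.981, -0.0, 0.001]
wrist_force: [0.5, -0.4, -1.6]
grip_width: 0.0137
gripper_force: 78.6
6.45 [ 0.4847 -0.3099  0.1762] [ 0.54 -0.41 -1.63]
```

View pics/combR.png

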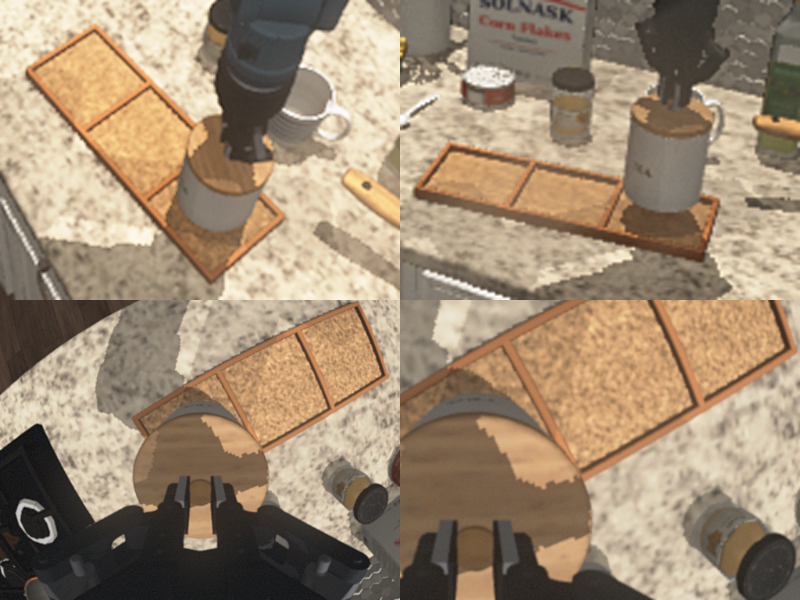

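The composite shows the canister hanging over the right bay, with an empty bay either side of the divider. In wrist pixels the right/middle divider runs from (279,94) to (339,187), the far end of the middle/left divider is at (427,139), and the far-left corner is at (498,97). I'll solve the tray pose from these.

```bash
python3 - <<'E'
from h import *
from scipy.optimize import least_squares
o=monitor.get_obs(); print(o['position'].round(4))
pts={(172.8,151):(-.068,-.196),(278.8,93.75):(-.066,-.064),(338.8,187.5):(.066,-.064),(427,139):(.066,.064),(497.8,97.5):(.068,.196)}
W=np.array([hit('wrist',p,.016,o)[:2] for p in pts]); L=np.array(list(pts.values()))
def f(v):
    c,s=np.cos(v[2]),np.sin(v[2]); return (L@np.array([[c,s],[-s,c]])+v[:2]-W).ravel()
r=least_squares(f,[.466,-.185,.13],loss='soft_l1',f_scale=.002); print('wrist fit',r.x.round(4),(f(r.x).reshape(-1,2)*1e3).round(1).tolist())
# scene: canister lid circle at known TCP vs scene casting
zl=o['position'][2]-.130+.123
for n in('scene','side'):
    im=cv2.imread(f'pics/{n}_R.png')[:,:,::-1].copy()
    i=optics.camera_info(n);fo=192/np.tan(np.radians(i['vertical_fov'])/2)
    # bottom of canister silhouette: predicted projections of bottom-circle extreme points
    th=np.linspace(0,2*np.pi,72,endpoint=False)
    C=np.c_[o['position'][0]+.051*np.cos(th),o['position'][1]+.051*np.sin(th),np.full(72,o['position'][2]-.130)]
    c=R.from_quat(i['rotation']).inv().apply(C-i['position']);u=fo*c[:,0]/c[:,2]+i['cx'];v=fo*c[:,1]/c[:,2]+i['cy']
    off=(225,215,2) if n=='scene' else (260,150,2.5)
    print(n,'pred bottom in comb crop: x',((u.min()-off[0])*off[2]).round(),((u.max()-off[0])*off[2]).round(),'ymax',((v.max()-off[1])*off[2]).round())
v=r.x; c,s=np.cos(v[2]),np.sin(v[2]); T=R.from_quat(o['tcp_rot'])
for y in(.128,0,-.128):
    q=v[:2]+y*np.array([-s,c]); print(q.round(4),'delta',T.inv().apply(np.r_[q-o['position'][:2],0]).round(4))
E
```

```text
[ 0.4845 -0.3103  0.176 ]
wrist fit [ 0.4669 -0.1847  0.1448] [[-0.5, -5.9], [-6.7, 0.7], [7.9, -4.6], [2.2, 2.3], [-1.1, 2.6]]
scene pred bottom in comb crop: x 174.0 254.0 ymax 233.0
side pred bottom in comb crop: x 221.0 301.0 ymax 213.0
[ 0.4484 -0.058 ] delta [ 1.302e-01  2.191e-01 -2.000e-04]
[ 0.4669 -0.1847] delta [ 6.450e-02  1.092e-01 -1.000e-04]
[ 0.4853 -0.3113] delta [-0.0011 -0.0006  0.    ]
```

```bash
python3 - <<'E'
from h import *
o=monitor.get_obs(); im=cv2.imread('pics/wrist_R.png')[:,:,::-1].copy()
m=cv2.morphologyEx(wood(im),cv2.MORPH_CLOSE,np.ones((5,5),np.uint8)); m=cv2.morphologyEx(m,cv2.MORPH_OPEN,np.ones((3,3),np.uint8))
def line(P):
    vx,vy,x,y=cv2.fitLine(np.array(P,np.float32),cv2.DIST_HUBER,0,.001,.001).ravel(); d=np.array([vx,vy])*np.sign(vy); return d,np.array([x,y])
H=lambda x,y:hit('wrist',(x,y),.016,o)[:2]
near=[H(x,np.flatnonzero(m[:,x])[0]) for x in range(180,440,4)]
far=[H(x,np.flatnonzero(m[:240,x])[-1]) for x in range(365,485,4)]
left=[H(np.flatnonzero(m[y])[-1],y) for y in range(12,88,3)]
dn,pn=line(near); df,pf=line(far)
n=np.array([dn[1],-dn[0]])
print('angles',np.arctan2(-dn[0],dn[1]),np.arctan2(-df[0],df[1]),'width',(pf-pn)@n)
lv=np.median([(q-pn)@dn for q in left]); print('left end spread',np.std([(q-pn)@dn for q in left]))
d=dn; Lend=lv
T=R.from_quat(o['tcp_rot'])
w=((pf-pn)@n)/2
for k,s in(('L',.068),('M',.196),('R',.324)):
    q=pn+d*(Lend-s)+n*w; print(k,q.round(4),T.inv().apply(np.r_[q-o['position'][:2],0]).round(4))
E
```

```text
angles 0.13007267 -1.1165524 width 0.17692764
left end spread 0.0005136839863695454
L [ 0.4726 -0.0591] [ 1.074e-01  2.274e-01 -1.000e-04]
M [ 0.4892 -0.186 ] [ 4.340e-02  1.166e-01 -1.000e-04]
R [ 0.5058 -0.3129] [-0.0206  0.0057  0.    ]
```

The fits agree on R ≈ (0.485,−0.313), M ≈ (0.468,−0.186) and L ≈ (0.451,−0.059). I'll lower P gently.

```bash
python3 -m handwheel '{"gripper":[0,0,0,0,0,0,0,0,0,0],"offset":[[-0.001,-0.0023,0.006],[0,0,0.009],[0,0,0.009],[0,0,0.007],[0,0,0.003],[0,0,0.002],[0,0,0.001],[0,0,0.001],[0,0,0],[0,0,0]],"turn":[0,0,0,0,0,0,0,0,0,0]}'
```

```text
clock: 7.6
position: [0.4844, -0.3134, 0.1375]
tcp_rot: [0.196, 0.981, -0.0, 0.0]
wrist_force: [-0.1, -0.3, -2.4]
grip_width: 0.014
gripper_force: 78.6
```

```bash
python3 -m handwheel '{"gripper":[0,0,0,0],"offset":[[0,0,0.001],[0,0,0.001],[0,0,0],[0,0,0]],"turn":[0,0,0,0]}'; python3 -m handwheel '{"gripper":[0,0,0,0],"offset":[[0,0,0.001],[0,0,0.001],[0,0,0],[0,0,0]],"turn":[0,0,0,0]}'
```

```text
clock: 8.0
position: [0.4849, -0.3133, 0.1362]
tcp_rot: [0.196, 0.981, -0.0, 0.001]
wrist_force: [0.2, 2.5, 5.8]
grip_width: 0.0139
gripper_force: 79.3
clock: 8.4
position: [0.4855, -0.3134, 0.1361]
tcp_rot: [0.196, 0.981, -0.0, 0.002]
wrist_force: [-2.7, 6.1, 14.5]
grip_width: 0.0134
gripper_force: 80.3
```

It's on the floor: contact came at TCP 0.136, i.e. 6 mm above the worktop. I'll ease off, release and rise.

```bash
python3 -m handwheel '{"gripper":[0,0,0.6,0.6,0.6,0.6,0.6,0.6,0.6,0.6,0.6],"offset":[[0,0,-0.001],[0,0,-0.001],[0,0,0],[0,0,0],[0,0,0],[0,0,-0.01],[0,0,-0.03],[0,0,-0.035],[0,0,-0.025],[0,0,0],[0,0,0]],"turn":[0,0,0,0,0,0,0,0,0,0,0]}'
python3 - <<'E'
from h import *
o=monitor.get_obs(); T=R.from_quat(o['tcp_rot']); print(o['position'])
print(T.inv().apply(np.array([.419,.2965,.225])-o['position']).round(4))
im=optics.capture('wrist'); cv2.imwrite('pics/w_R2.png',im[:,:,::-1])
E
```

```text
clock: 9.5
position: [0.4847, -0.3138, 0.2361]
tcp_rot: [0.196, 0.981, -0.0, 0.001]
wrist_force: [-0.1, 0.4, 0.6]
grip_width: 0.0515
gripper_force: 0.0
[ 0.48467067 -0.31377916  0.23614718]
[0.2954 0.5381 0.0103]
```

```bash
python3 -m handwheel '{"gripper":[0.6,0.6,0.6,0.6,0.6,0.6,0.6,0.6,0.6,0.6,0.6,0.6,0.6,0.6,0.6,0.6,0.6,0.6,0.6],"offset":[[0.01,0.018,0],[0.0196,0.0357,0],[0.0196,0.0357,0],[0.0196,0.0357,0],[0.0196,0.0357,0],[0.0196,0.0357,0],[0.0196,0.0357,0],[0.0196,0.0357,0],[0.0196,0.0357,0],[0.0196,0.0357,0],[0.0196,0.0357,0],[0.0196,0.0357,0],[0.0196,0.0357,0],[0.0196,0.0357,0],[0.0196,0.0357,0],[0.0196,0.0357,0.01],[0,0,0],[0,0,0],[0,0,0]],"turn":[0,0,0,0,0,0,0,0,0,0,0,0,0,0,0,0,0,0,0]}'
cat >> wl.py <<'E'
    o=monitor.get_obs(); print(o['position'].round(4))
    im=cv2.imread(f'pics/w_{sys.argv[1]}.png')[:,:,::-1].copy()
    h=cv2.cvtColor(im,cv2.COLOR_RGB2HSV); m=cv2.inRange(h,(5,70,40),(25,255,255)); m[250:]=0
    m=cv2.morphologyEx(m,cv2.MORPH_OPEN,np.ones((5,5),np.uint8))
    T=R.from_quat(o['tcp_rot'])
    for c in cv2.findContours(m,0,2)[0]:
        if cv2.contourArea(c)<2500: continue
        e=cv2.fitEllipse(cv2.convexHull(c)); w=np.array([hit('wrist',p[0],.123,o)[:2] for p in cv2.convexHull(c)],np.float32)
        (x,y),r=cv2.minEnclosingCircle(w); print('ell',np.round(e[0],1),np.round(e[1],1),'centre',round(x,4),round(y,4),'r',round(r,4),'tool',T.inv().apply(np.r_[x,y,.123]-o['position']).round(4))
E
python3 wl.py q2 | tail -5
```

```text
clock: 11.45
position: [0.4161, 0.3134, 0.2246]
tcp_rot: [0.197, 0.98, -0.001, -0.001]
wrist_force: [-0.4, -0.7, -0.1]
grip_width: 0.0509
gripper_force: 0.0  File "wl.py", line 13
    o=monitor.get_obs(); print(o['position'].round(4))
IndentationError: unexpected indent
```

```bash
sed -i "s/if __name__.*/if __name__=='__main__':\n    lids(sys.argv[1])/" wl.py; python3 wl.py q2 | tail -5
```

```text
[0.4164 0.3132 0.225 ]
ell [242.  194.7] [109.6 113.6] centre 0.4192 0.2978 r 0.0505 tool [-0.0085 -0.013   0.102 ]
ell [377.8 185. ] [ 96.7 107.4] centre 0.4595 0.4175 r 0.0512 tool [0.0005 0.1129 0.1019]
ell [ 51.9 140.9] [ 85.7 207.2] centre 0.2947 0.1365 r 0.0926 tool [ 0.044  -0.2099  0.1022]
ell [245.4  -1.7] [132.9 217. ] centre 0.257 0.3682 r 0.093 tool [ 0.1683 -0.0108  0.1021]
```

```bash
python3 -m handwheel '{"gripper":[0.6,0.6,0.6,0.6,0.6,0.6,0.6,0,0,0,0,0],"offset":[[-0.004,-0.007,0.01],[-0.004,-0.0065,0.02],[0,0,0.02],[0,0,0.02],[0,0,0.015],[0,0,0.0095],[0,0,0],[0,0,0],[0,0,0],[0,0,0],[0,0,0],[0,0,0]],"turn":[0,0,0,0,0,0,0,0,0,0,0,0]}' 100
python3 -m handwheel '{"gripper":[0,0,0,0,0,0,0,0,0,0],"offset":[[0,0,-0.005],[0,0,-0.015],[0,0,-0.025],[0,0,-0.03],[0,0,-0.035],[0,0,-0.035],[0,0,-0.02],[0,0,0],[0,0,0],[0,0,0]],"turn":[0,0,0,0,0,0,0,0,0,0]}'
python3 - <<'E'
from h import *
for i in range(4):
    o=monitor.get_obs(); print(o['clock'],o['position'].round(4),o['wrist_force'].round(2),o['torque'].round(3)); 
    if i<3: im=optics.capture('wrist')
T=R.from_quat(o['tcp_rot'])
for n,q in(('L',(.4514,-.0591)),('M',(.468,-.186))): print(n,T.inv().apply(np.r_[q,0.2]-o['position']).round(4))
E
```

```text
clock: 12.7
position: [0.4194, 0.2989, 0.1322]
tcp_rot: [0.196, 0.981, 0.0, 0.001]
wrist_force: [-0.9, -2.8, 4.5]
grip_width: 0.0122
gripper_force: 98.1
clock: 13.7
position: [0.4177, 0.2985, 0.2938]
tcp_rot: [0.196, 0.981, -0.001, -0.001]
wrist_force: [-0.3, -0.1, -4.6]
grip_width: 0.0122
gripper_force: 98.2
13.7 [0.4177 0.2985 0.2938] [-0.33 -0.08 -4.57] [-0.005  0.022  0.015]
13.75 [0.4176 0.2985 0.2937] [-0.24  0.13 -4.39] [0.012 0.072 0.017]
13.8 [0.4177 0.2985 0.2939] [ 0.42 -0.5  -4.7 ] [-0.023  0.005  0.058]
13.85 [0.4179 0.2985 0.2942] [ 1.02  0.54 -4.22] [ 0.075 -0.034 -0.063]
L [-0.1687 -0.317   0.0946]
M [-0.2328 -0.4277  0.0948]
```

It weighs about 4.5 N, or 460 g, so Q is half full and goes in the middle bay.

```bash
python3 -m handwheel '{"gripper":[0,0,0,0,0,0,0,0,0,0,0,0,0,0,0,0,0,0],"offset":[[-0.009,-0.0165,0],[-0.0179,-0.0329,0],[-0.0179,-0.0329,0],[-0.0179,-0.0329,0],[-0.0179,-0.0329,0],[-0.0179,-0.0329,0],[-0.0179,-0.0329,0],[-0.0179,-0.0329,0],[-0.0179,-0.0329,0.01],[-0.0179,-0.0329,0.02],[-0.0179,-0.0329,0.02],[-0.0179,-0.0329,0.02],[-0.0179,-0.0329,0.02],[-0.009,-0.0165,0.01],[0,0,0.005],[0,0,0],[0,0,0],[0,0,0]],"turn":[0,0,0,0,0,0,0,0,0,0,0,0,0,0,0,0,0,0]}'
cat > nd.py <<'E'
from h import *
import sys
# distance from tool to bay, and the placed lid seen by wrist + near edge line of tray
o=monitor.get_obs(); im=optics.capture('wrist'); cv2.imwrite(f'pics/w_{sys.argv[1]}.png',im[:,:,::-1])
T=R.from_quat(o['tcp_rot']); print(o['clock'],o['position'].round(4),o['wrist_force'].round(2))
for n,q in(('L',(.4514,-.0591)),('M',(.468,-.186)),('R',(.4846,-.3129))): print(n,T.inv().apply(np.r_[q,0.136]-o['position']).round(4))
m=cv2.morphologyEx(cv2.morphologyEx(wood(im),cv2.MORPH_CLOSE,np.ones((5,5),np.uint8)),cv2.MORPH_OPEN,np.ones((3,3),np.uint8))
for c in cv2.findContours(m,0,2)[0]:
    if cv2.contourArea(c)>900:
        g=cv2.convexHull(c)[:,0]; print(cv2.boundingRect(c),[(p.tolist(),hit('wrist',p,.016,o)[:2].round(4).tolist()) for p in cv2.approxPolyDP(g,6,True)[:,0]])
E
python3 nd.py M1
```

```text
clock: 15.65
position: [0.4694, -0.1846, 0.1914]
tcp_rot: [0.195, 0.981, 0.0, 0.0]
wrist_force: [-0.4, 0.8, -4.7]
grip_width: 0.0127
gripper_force: 98.4
15.65 [ 0.4694 -0.1846  0.1914] [-0.41  0.79 -4.73]
L [0.0647 0.109  0.0554]
M [ 0.0008 -0.0018  0.0554]
R [-0.0632 -0.1127  0.0554]
(96, 36, 327, 228) [([422, 134], [0.5024, 0.0151]), ([333, 193], [0.5277, -0.114]), ([181, 263], [0.5428, -0.3177]), ([104, 220], [0.4534, -0.3875]), ([96, 203], [0.4294, -0.3861]), ([237, 107], [0.3984, -0.1774]), ([374, 36], [0.3767, -0.0049])]
```

The corners seen here give a tray centre of about (0.466,−0.186), so the target is confirmed. I'll lower it.

```bash
python3 -m handwheel '{"gripper":[0,0,0,0,0,0,0,0,0,0,0],"offset":[[0.001,-0.002,0.008],[0,0,0.012],[0,0,0.012],[0,0,0.01],[0,0,0.005],[0,0,0.003],[0,0,0.002],[0,0,0.001],[0,0,0.001],[0,0,0],[0,0,0]],"turn":[0,0,0,0,0,0,0,0,0,0,0]}'
```

```text
clock: 16.8
position: [0.4681, -0.1878, 0.1383]
tcp_rot: [0.196, 0.981, -0.001, 0.001]
wrist_force: [-3.0, -1.2, 5.6]
grip_width: 0.0125
gripper_force: 99.9
```

```bash
python3 -m handwheel '{"gripper":[0,0,0,0],"offset":[[0,0,0.001],[0,0,0],[0,0,0],[0,0,0]],"turn":[0,0,0,0]}'
```

```text
clock: 17.2
position: [0.4683, -0.1881, 0.1382]
tcp_rot: [0.196, 0.981, -0.001, 0.002]
wrist_force: [-4.4, -0.3, 12.6]
grip_width: 0.0121
gripper_force: 100.7
```

```bash
python3 -m handwheel '{"gripper":[0,0,0.6,0.6,0.6,0.6,0.6,0.6,0.6],"offset":[[0,0,-0.001],[0,0,0],[0,0,0],[0,0,0],[0,0,0],[0,0,-0.01],[0,0,-0.03],[0,0,-0.03],[0,0,-0.025]],"turn":[0,0,0,0,0,0,0,0,0]}'
python3 -m handwheel '{"gripper":[0.6,0.6,0.6,0.6,0.6,0.6,0.6,0.6,0.6,0.6,0.6,0.6,0.6,0.6,0.6,0.6,0.6,0.6,0.6],"offset":[[0.008,0.0185,0],[0.016,0.037,0],[0.016,0.037,0],[0.016,0.037,0],[0.016,0.037,0],[0.016,0.037,0],[0.016,0.037,0],[0.016,0.037,0],[0.016,0.037,0],[0.016,0.037,0],[0.016,0.037,0],[0.016,0.037,0],[0.016,0.037,0],[0.016,0.037,0],[0.016,0.037,0],[0.008,0.0185,0],[0,0,0],[0,0,0],[0,0,0]],"turn":[0,0,0,0,0,0,0,0,0,0,0,0,0,0,0,0,0,0,0]}'
python3 wl.py s2 | tail -4
```

```text
clock: 18.1
position: [0.4676, -0.1869, 0.2339]
tcp_rot: [0.196, 0.981, -0.0, 0.001]
wrist_force: [0.9, -0.3, -0.2]
grip_width: 0.0512
gripper_force: 0.0
clock: 20.0
position: [0.4594, 0.4166, 0.2321]
tcp_rot: [0.197, 0.98, -0.0, 0.0]
wrist_force: [-0.6, 0.0, -0.1]
grip_width: 0.0515
gripper_force: 0.0
(217, 141, 62, 91) circle ((0.45406851172447205, 0.40060630440711975), 0.0420585535466671) rect ((0.4837076961994171, 0.3958650231361389), (0.06897155940532684, 0.11905734986066818), 72.49717712402344)
[0.4595 0.4165 0.2322]
ell [260.6 182.4] [109. 112.] centre 0.46 0.4201 r 0.0503 tool [0.0009 0.0035 0.1092]
ell [147.6 -43.5] [148.2 236.7] centre 0.2685 0.4061 r 0.0823 tool [ 0.1722 -0.0833  0.1092]
```

```bash
python3 -m handwheel '{"gripper":[0.6,0.6,0.6,0.6,0.6,0.6,0.6,0,0,0,0,0],"offset":[[0.001,0.0025,0.01],[0,0,0.025],[0,0,0.025],[0,0,0.02],[0,0,0.013],[0,0,0.008],[0,0,0],[0,0,0],[0,0,0],[0,0,0],[0,0,0],[0,0,0]],"turn":[0,0,0,0,0,0,0,0,0,0,0,0]}' 110
python3 -m handwheel '{"gripper":[0,0,0,0,0,0,0,0,0,0],"offset":[[0,0,-0.005],[0,0,-0.01],[0,0,-0.02],[0,0,-0.025],[0,0,-0.025],[0,0,-0.015],[0,0,0],[0,0,0],[0,0,0],[0,0,0]],"turn":[0,0,0,0,0,0,0,0,0,0]}'
python3 - <<'E'
from h import *
o=monitor.get_obs(); T=R.from_quat(o['tcp_rot']); print(o['position'].round(4),o['wrist_force'].round(2))
q=(.451,-.0595); print(T.inv().apply(np.r_[q,0.138]-o['position']).round(4))
E
```

```text
clock: 21.25
position: [0.4601, 0.4209, 0.1324]
tcp_rot: [0.196, 0.981, 0.001, 0.001]
wrist_force: [-1.3, -0.7, 5.7]
grip_width: 0.0119
gripper_force: 108.1
clock: 22.25
position: [0.4584, 0.4198, 0.2291]
tcp_rot: [0.196, 0.981, -0.001, -0.001]
wrist_force: [0.0, -0.6, -7.5]
grip_width: 0.0112
gripper_force: 108.2
[0.4584 0.4198 0.2291] [ 0.05 -0.63 -7.54]
[-0.1776 -0.4451  0.092 ]
```

It weighs about 7.5 N, or 760 g, so S is full and goes in the left bay.

```bash
python3 -m handwheel '{"gripper":[0,0,0,0,0,0,0,0,0,0,0,0,0,0,0,0,0,0],"offset":[[-0.0068,-0.0171,0],[-0.0137,-0.0342,0],[-0.0137,-0.0342,0],[-0.0137,-0.0342,0],[-0.0137,-0.0342,0],[-0.0137,-0.0342,0],[-0.0137,-0.0342,0],[-0.0137,-0.0342,0],[-0.0137,-0.0342,0],[-0.0137,-0.0342,0],[-0.0137,-0.0342,0],[-0.0137,-0.0342,0.01],[-0.0137,-0.0342,0.015],[-0.0068,-0.0171,0.015],[0,0,0],[0,0,0],[0,0,0],[0,0,0]],"turn":[0,0,0,0,0,0,0,0,0,0,0,0,0,0,0,0,0,0]}'
python3 nd.py L1
```

```text
clock: 24.05
position: [0.4532, -0.0578, 0.1914]
tcp_rot: [0.195, 0.981, 0.0, 0.001]
wrist_force: [0.6, -0.0, -7.2]
grip_width: 0.0113
gripper_force: 108.7
24.05 [ 0.4532 -0.0578  0.1914] [ 0.63 -0.04 -7.2 ]
L [ 0.0012 -0.0019  0.0554]
M [-0.0628 -0.1128  0.0554]
R [-0.1268 -0.2236  0.0554]
(44, 85, 291, 178) [([334, 187], [0.5052, 0.0162]), ([181, 262], [0.5254, -0.1902]), ([49, 250], [0.4431, -0.3833]), ([44, 243], [0.4305, -0.3853]), ([144, 165], [0.3979, -0.174]), ([275, 85], [0.3759, -0.0045])]
```

```bash
python3 -m handwheel '{"gripper":[0,0,0,0,0,0,0,0,0,0,0],"offset":[[0.0017,-0.003,0.008],[0,0,0.012],[0,0,0.012],[0,0,0.01],[0,0,0.005],[0,0,0.002],[0,0,0.002],[0,0,0.001],[0,0,0.001],[0,0,0],[0,0,0]],"turn":[0,0,0,0,0,0,0,0,0,0,0]}'
```

```text
clock: 25.2
position: [0.4508, -0.061, 0.1386]
tcp_rot: [0.196, 0.981, -0.0, 0.001]
wrist_force: [1.3, -1.2, -1.9]
grip_width: 0.0111
gripper_force: 109.4
```

```bash
python3 -m handwheel '{"gripper":[0,0,0],"offset":[[0,0,0.001],[0,0,0],[0,0,0]],"turn":[0,0,0]}'
```

```text
clock: 25.5
position: [0.4508, -0.0612, 0.1384]
tcp_rot: [0.196, 0.981, -0.001, 0.001]
wrist_force: [-3.3, -1.3, 6.4]
grip_width: 0.0112
gripper_force: 111.0
```

It's on the floor. I'll release, rise and back away to the left, then check numerically.

```bash
python3 -m handwheel '{"gripper":[0,0.6,0.6,0.6,0.6,0.6,0.6,0.6,0.6,0.6,0.6,0.6,0.6,0.6,0.6,0.6],"offset":[[0,0,-0.0005],[0,0,0],[0,0,0],[0,0,0],[0,0,-0.01],[0,0,-0.03],[0,0,-0.035],[0,0,-0.025],[0.016,0.035,0],[0.016,0.035,0],[0.016,0.035,0],[0.016,0.035,0],[0.01,0.02,0],[0,0,0],[0,0,0],[0,0,0]],"turn":[0,0,0,0,0,0,0,0,0,0,0,0,0,0,0,0]}'
python3 - <<'E'
from h import *
for n in('scene','side'):
    im=optics.capture(n); cv2.imwrite(f'pics/{n}_end.png',im[:,:,::-1])
    m=wood(im); m=cv2.morphologyEx(m,cv2.MORPH_OPEN,np.ones((2,2),np.uint8))
    for c in cv2.findContours(m,0,2)[0]:
        if cv2.contourArea(c)<200: continue
        w=np.array([hit(n,p[0],.129)[:2] for p in cv2.convexHull(c)],np.float32); print(n,cv2.boundingRect(c),np.round(cv2.minEnclosingCircle(w)[0],4),round(cv2.minEnclosingCircle(w)[1],4))
o=monitor.get_obs(); print(o['position']); im=optics.capture('wrist')
h=cv2.cvtColor(im,cv2.COLOR_RGB2HSV); m=cv2.inRange(h,(5,70,40),(25,255,255)); m=cv2.morphologyEx(m,cv2.MORPH_OPEN,np.ones((5,5),np.uint8))
for c in cv2.findContours(m,0,2)[0]:
    if cv2.contourArea(c)<1200: continue
    w=np.array([hit('wrist',p[0],.129,o)[:2] for p in cv2.convexHull(c)],np.float32); print('wrist',cv2.boundingRect(c),cv2.minEnclosingCircle(w))
E
```

```text
clock: 27.1
position: [0.4433, 0.1148, 0.2376]
tcp_rot: [0.197, 0.98, -0.0, 0.0]
wrist_force: [0.0, 0.4, 0.5]
grip_width: 0.0513
gripper_force: 0.0
scene (397, 301, 68, 54) [ 0.6267 -0.4732] 0.0817
scene (239, 241, 129, 116) [ 0.4228 -0.2363] 0.1814
scene (254, 218, 37, 31) [ 0.4485 -0.0709] 0.0511
side (331, 222, 58, 31) [ 0.3047 -0.3485] 0.0895
side (403, 197, 52, 16) [ 0.581 -0.476] 0.0807
side (279, 186, 29, 16) [ 0.4399 -0.0796] 0.0603
side (298, 125, 31, 16) [0.9854 0.1112] 0.0975
[0.44331711 0.11465064 0.23743711]
wrist (0, 285, 38, 54) ((0.48583313822746277, -0.30451273918151855), 0.05881613865494728)
wrist (12, 149, 195, 168) ((0.4367351233959198, -0.0905219092965126), 0.1502152532339096)
wrist (0, 0, 139, 160) ((0.24025189876556396, -0.03918423131108284), 0.11946401745080948)
```

All three touched down exactly 6 mm above their worktop grasp height, so they stand on the bay floors. The robot is clear of everything.

```bash
python3 -c "
from bench import ticket
print(ticket.finish_job())"
```

```text
the job is handed in; nothing more can be done
None
```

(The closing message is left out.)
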